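# Clamp a tool handle in the bonding fixture and hold it

### The arm

A 6-joint arm with a two-finger parallel gripper is mounted at the origin on a cart in front of the work surface, level with it; the furniture and walls round the work are solid. World frame = base frame: x ahead of the robot, y to its left, z up, the work surface at z = 0. Lengths are in m, angles in rad, forces in N, time in s.
With the tool pointing down it reaches from about 0.25 to 0.775 m from the base axis. Payload 4 kg.
Tool frame: the origin (TCP) lies midway between the tips of the shut fingers; the grasp point (between the pads) lies 19 mm behind it; y points along the fingers, x is the direction in which the jaws open and shut, and the axes are right-handed (so a half turn about y gives the same grasp; the last joint's range is limited). The gripper opens to 94 mm and grips with 3 to 60 N. Pads are 16 mm wide; open, the fingers measure 119 mm over their backs; the gripper's body (75 mm by 177 mm) begins 78 mm behind the grasp point.
Start: joints at [-1.354, 0.087, 1.371, -0, 1.684, -0.103], TCP at [0.173, -0.522, 0.206] pointing down, gripper open.
Joint ranges: [-3.1, 3.1], [-0.76, 2.03], [0.27, 2.55], [-1.08, 4.22], [0.17, 2.65], [-2.57, 2.57]. Speed limits (rad/s): [2.79, 2.79, 3.14, 3.14, 3.14, 3.14].

### API

Orientations are given as [roll, pitch, yaw] about the fixed x, y, z axes, in that order (R = Rz(yaw) Ry(pitch) Rx(roll)).
In Python, from bench import robot gives the robot as it stands.
- The arm moves only by the shell command python3 -m creep 'ROWS'. ROWS is JSON, a list of rows, each a list of 7 numbers: the shift along the tool's x, y, z in mm, then the turn, a rotation vector about the tool's x, y, z in degrees, then the closure in counts, from 0 (fully open) to 255 (shut). A call has 1 to 5 rows; each row is the pose to reach, as a shift and turn from the pose commanded when the call began, along the tool's axes at that moment; what a row does not reach only later rows make up. A row lasts 1/8 s, in which the tool goes at most 62.5 mm and 10.7 degrees, less where a joint would pass 70% of its speed; a pose out of reach is approached as far as the arm can. A call with a gripper value outside its range is refused whole. The fingers move at their own pace and stop on an object; the grip force is fixed at half the most. Time passes only in rows, so rows that repeat a pose let the fingers close. It gives the time, the measured TCP pose, the force and the opening at its end, in the units of the state.
- robot.get_obs(): the state, without advancing time (a new reading comes with each control period).
- robot.snapshot(name): name is "scene" or "top" or "wrist"; returns a dict with "color" (384x512x3 uint8, blue, green, red), "fx", "fy", "cx", "cy" (pixels), "world_from_camera" (4x4, takes a point from camera to world coordinates); the wrist camera has in their place "mount" (4x4, takes a point from camera to tool coordinates, whose origin is the TCP and whose axes are the tool frame's). Camera axes: x right, y down, z forward; pixel columns grow to the right and rows downward; lengths in m; the calibration is good to about 2 mm. A picture is of the moment at which its call begins: read the wrist's pose just before it. There is no depth.
- robot.close_job(): hands the job in, once; it reports no verdict.
Trained networks look in the newest picture that a camera, given by its name, has taken for a name from the list of things; names that differ only in an ending like _2 or _b are one class to them, and where a whole thing is asked for, a point or a joint stands for the part that bears it (a point fixed in the world has none). Each returns a list of dicts, best first, with "p" (0 to 1); they miss things now and then, are a little off and sometimes report something else, mostly with a low value. They report only what shows in the picture. A call takes as long as a camera call.
- robot.spot_in(name, camera): "point" ([x, y, z] in m, in world coordinates, good to about 4 mm: the middle of the surface that is visible of it).
- robot.landmark_of(name, camera): "point" ([x, y, z] in m, in world coordinates, good to about 4 mm: a listed point, or the origin of a listed thing).
The state is a dict: "time": time; "joint_positions": joint angles; "qvel": joint speeds; "joint_torque": joint torques, N m; "tool_pos": TCP position; "ee_rot": TCP orientation; "wrist_force": force on the tool from outside, world axes, zero at the start; "wrist_torque": the same for the moment, N m; "width": finger opening in m.
Only numpy, scipy, OpenCV 4.12 (cv2) and the standard library are available. Lean on these libraries where they do the work, as an engineer would, in place of code of your own. Each camera call takes 0.05 s, during which the arm holds its last target.

### The job

Lay the loose teal tool handle that lies beside the screwdriver and the whisk head into the nest of the bonding fixture, either way round, and let go of it while the fixture's lever is still up. Then pull the sprung lever over and down by its black side grip until the lever is level, which makes its rubber foot clamp the handle, and finish while still holding it there; do not force the lever clearly below level, and leave the other tools where they are.

Things in the scene. Friction and masses are not known exactly. Their poses are not given: they have to be found in the camera images.
- handle_center (a point): Centre of the loose teal tool handle, a rounded bar 170 long x 31 wide x 23 high mm (26 wide where it is gripped), about 50 g, lying flat on the bench beside the screwdriver and the whisk head with its small yellow button upward. The point is on its long axis at mid-length, 10.5 mm above its flat underside; x runs along its length, y across its width, z up.
- handle: The same teal handle; origin at the centre of its underside, axes as for its centre point.
- fixture: Bonding fixture, fixed to the bench: aluminium base plate 190 (x) x 220 (y) x 10 mm with the nest and the lever. Origin on the bench under the nest's centre; plate from x = -60 to +130 mm. x points from the nest to the lever's hinge, y along the nest, z up. The lever swings in the plane y = +65 mm, its side grip beyond; load with the gripper at or up to 20 mm to the -y side of the nest's centre.
- nest (a point): Where the seated handle's centre belongs, 40.5 mm above the bench; the handle lies along y. It rests on a rib 20 mm wide, 20 mm above the base plate, between two pairs of steel cheeks at 54 to 80 mm either side (38 mm clear width, 44 mm high over the bench, flared lips to 53) and end stops 184 mm apart, 42 high. Between the cheeks both sides are open for fingers. Axes as the fixture's.
- lever_hinge (a point): Axis of the lever's hinge, 75 mm above the bench, at x = +110, y = +65 mm of the fixture; the axis is parallel to the fixture's y.
- lever_grip (a point): Middle of the black round grip at the lever's free end, 22 mm in diameter, 70 mm long, parallel to the fixture's y, on the +y side of the lever (this point 45 mm to that side, at fixture y = +110 mm). It moves on an arc of 200 mm radius about the hinge axis: 261 mm above the bench and 72 mm to the -x side of the hinge with the lever up; 75 mm above the bench and 200 mm to the -x side when level.
- press_lever (a joint): Angle of the lever in rad: 0 up (sprung open, 69 degrees above level), 1.20 level; the stop at 1.45 is too far. Its steel bar is 16 mm thick; when level its top is flush with the top of the thin steel gauge post beside it (83 mm high). A spring returns it when let go. Holding it level takes about 7 N at the grip. The grip is fixed to the lever and turns with it, so it turns in the fingers.
- plunger: Sprung rod with a round rubber foot (18 mm wide), carried by the lever 110 mm from the hinge; origin on the lever's centre line, z along the rod, foot's end 35 mm below. It meets a seated handle, 65 mm from its middle, about 0.1 rad before level and is then pushed back into the lever, pressing with about 4 N at first, 7 N at level. While the lever is up it is clear of the space above the nest.
- screwdriver: Cross-point screwdriver, red handle, 201x26x26 mm, lying on the bench near the teal handle; origin at the centre of its underside, x along it. Leave alone.
- whisk_head: Wire whisk head with a thin stem, 144x35x39 mm, lying on the bench near the teal handle; origin at the centre of its underside, x along it. Leave alone.
- marker: White felt marker with a dark cap, 147x18x20 mm, lying at the back; origin at the centre of its underside, x along it. Leave alone.
- glue_bottle: White squeeze bottle with a pointed red nozzle, 42x42x121 mm, standing at the back; origin at the centre of its underside. Leave alone.

How it is judged:
By the outcome, as a careful person would: the job done as asked, in the order asked, and still so for the second after the job is handed in, while the arm keeps its last pose, push and grip.
It also fails if it takes over 64 s, if anything falls off the work surface, if the arm or the gripper's body presses on something with over 40 N, if the wrist force passes 120 N, or if a joint passes its speed limit or range.

## Working session

There is one attempt and no reset: what is moved stays moved. The work goes in short steps, Python scripts to look and compute and a shell command to move; the robot and the scene stay as the last step left them, time stands still between calls to the robot, and variables do not carry over. Pictures are saved under pics/ and viewed, and the job is handed in when it is done.

```bash
ls; mkdir -p pics; cat > h.py <<'E'
import numpy as np, cv2
from scipy.spatial.transform import Rotation as R
from bench import robot
def snap(cam,name):
    o=robot.get_obs(); s=robot.snapshot(cam); cv2.imwrite('pics/'+name+'.png',s['color']); return o,s
def T(o):
    return np.array(o['tool_pos']),R.from_euler('xyz',o['ee_rot']).as_matrix()
E
python3 - <<'E'
from h import *
o=robot.get_obs();print({k:np.round(v,3).tolist() for k,v in o.items()})
p,r=T(o);print(r.round(3))
for c in ('scene','top'):
    o,s=snap(c,c+'0')
    print(c,np.round(s['world_from_camera'],3).tolist(),s['fx'],s['cx'],s['cy'])
    for n in ('handle_center','handle','fixture','nest','lever_hinge','lever_grip','screwdriver','whisk_head'):
        print(n,[(np.round(d['point'],3).tolist(),round(d['p'],2)) for d in robot.landmark_of(n,c)[:2]])
    print('spot handle',[(np.round(d['point'],3).tolist(),round(d['p'],2)) for d in robot.spot_in('handle',c)[:2]])
E
```

```text
pics
{'time': 0.0, 'joint_positions': [-1.354, 0.088, 1.372, -0.0, 1.684, -0.103], 'qvel': [-0.0, -0.0, 0.001, 0.001, -0.0, -0.001], 'joint_torque': [0.001, -34.019, -30.242, 0.072, 0.033, -0.0], 'tool_pos': [0.173, -0.522, 0.204], 'ee_rot': [-1.571, 0.002, -1.251], 'wrist_force': [0.73, 0.023, 0.362], 'wrist_torque': [0.03, -0.043, 0.022], 'width': 0.094}
[[ 0.314 -0.001  0.949]
 [-0.949  0.002  0.314]
 [-0.002 -1.     0.   ]]
scene [[-0.829, -0.382, 0.408, 0.027], [-0.559, 0.552, -0.619, 0.845], [0.011, -0.741, -0.671, 1.078], [0.0, 0.0, 0.0, 1.0]] 485.59138105627085 262.4805966017639 193.09038798592255
handle_center [([0.507, -0.238, 0.009], 0.94)]
handle [([0.505, -0.237, -0.002], 0.91)]
fixture [([0.538, 0.184, 0.0], 0.85), ([0.536, 0.187, 0.046], 0.54)]
nest [([0.536, 0.185, 0.042], 0.91), ([0.592, 0.283, 0.26], 0.71)]
lever_hinge [([0.658, 0.231, 0.077], 0.83)]
lever_grip [([0.588, 0.283, 0.262], 0.82), ([0.666, -0.104, -0.004], 0.4)]
screwdriver [([0.512, -0.344, -0.001], 0.75)]
whisk_head [([0.503, -0.115, -0.004], 0.51)]
spot handle [([0.51, -0.237, 0.016], 0.68)]
top [[-0.003, -0.997, 0.078, 0.451], [-1.0, 0.004, 0.015, -0.014], [-0.015, -0.078, -0.997, 1.583], [0.0, 0.0, 0.0, 1.0]] 499.0462241048177 259.23530848728836 196.46564886557414
handle_center [([0.506, -0.235, 0.007], 0.67)]
handle [([0.508, -0.239, 0.002], 0.76)]
fixture [([0.539, 0.185, -0.003], 0.66)]
nest [([0.537, 0.182, 0.04], 0.67)]
lever_hinge [([0.658, 0.227, 0.072], 0.67)]
lever_grip [([0.593, 0.283, 0.264], 0.94)]
screwdriver [([0.507, -0.344, -0.002], 0.8)]
whisk_head [([0.509, -0.116, 0.002], 0.66)]
spot handle [([0.532, -0.243, 0.022], 0.66)]
```

View pics/top0.png

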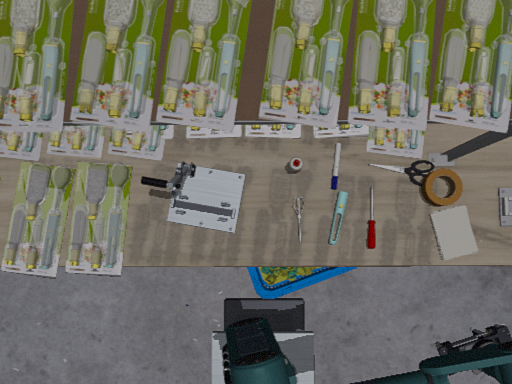

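View pics/scene0.png

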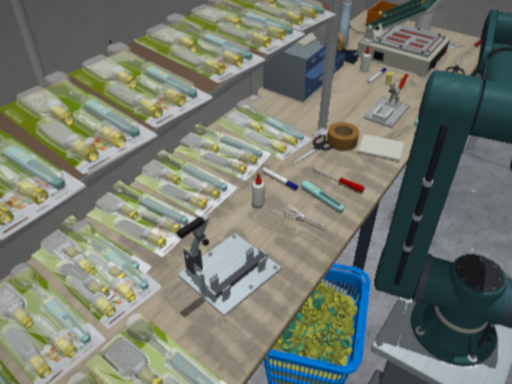

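The pictures show the teal handle in top at about (344,193)–(333,242), fixture plate at (168–244,165–231), and lever grip at (155,182). The networks agree. Next I measure the yaws.

```bash
cat >> h.py <<'E'
def ray(s,uv,z,W=None):
    W=s['world_from_camera'] if W is None else W
    W=np.array(W); uv=np.atleast_2d(uv).astype(float)
    d=np.c_[(uv[:,0]-s['cx'])/s['fx'],(uv[:,1]-s['cy'])/s['fy'],np.ones(len(uv))]@W[:3,:3].T
    c=W[:3,3]; return c+d*((z-c[2])/d[:,2])[:,None]
def teal(s,z,box=None,W=None):
    h=cv2.cvtColor(s['color'],cv2.COLOR_BGR2HSV)
    m=cv2.inRange(h,(78,50,70),(100,255,255))
    if box is not None:
        b=np.zeros_like(m);b[box[1]:box[3],box[0]:box[2]]=255;m&=b
    n,l,st,c=cv2.connectedComponentsWithStats(m)
    i=1+np.argmax(st[1:,4]); ys,xs=np.nonzero(l==i)
    P=ray(s,np.c_[xs,ys],z,W)
    rect=cv2.minAreaRect((P[:,:2]*1000).astype(np.float32))
    _,_,v=np.linalg.svd(P[:,:2]-P[:,:2].mean(0),full_matrices=False)
    return st[i],rect,np.degrees(np.arctan2(v[0,1],v[0,0])),P.mean(0)
E
python3 - <<'E'
from h import *
for c,b in (('top',(320,180,360,255)),('scene',(290,170,350,220))):
    o,s=snap(c,c+'1'); print(c,teal(s,0.014,b))
E
```

```text
top (array([329, 191,  19,  54, 313], dtype=int32), ((505.89532470703125, -237.58108520507812), (30.109357833862305, 168.99407958984375), 77.9052734375), np.float64(166.5533106168179), array([ 0.52279587, -0.23970125,  0.014     ]))
scene (array([302, 181,  42,  31, 341], dtype=int32), ((508.61492919921875, -234.93722534179688), (36.608829498291016, 175.90774536132812), 74.74375915527344), np.float64(166.30110760714152), array([ 0.50854221, -0.23595018,  0.014     ]))
```

```bash
cat >> h.py <<'E'
def Rdown(yawdeg):
    a=np.radians(yawdeg); x=np.array([np.cos(a),np.sin(a),0]); y=np.array([0,0,-1.]); return np.c_[x,y,np.cross(x,y)]
def delta(pos,yaw):
    o=robot.get_obs(); p,r=T(o)
    sh=r.T@(np.array(pos)-p)*1000; rv=np.degrees(R.from_matrix(r.T@Rdown(yaw)).as_rotvec())
    print('t',round(o['time'],2),'at',p.round(4),'shift',sh.round(1),'rot',rv.round(2),'f',np.round(o['wrist_force'],1),'w',o['width'])
E
python3 -c "
from h import *
delta((.499,-.235,.13),-102.5)"
python3 -m creep '[[-42,20,100,0,10,0,0],[-84,40,200,0,20,0,0],[-126,60,300,0,31,0,0],[-170,74,399,0,31,0,0],[-170,74,399,0,31,0,0]]'
python3 -c "
from h import *
delta((.499,-.235,.13),-102.5)"
```

```text
t 1.1 at [ 0.1729 -0.5221  0.2055] shift [-170.1   75.5  399.8] rot [-0.   30.82  0.  ] f [-0.1  0.3  0.4] w 0.09428040597062484
time: 1.72
tool_pos: [0.3985, -0.324, 0.1533]
ee_rot: [-1.57, -0.001, -1.793]
wrist_force: [0.3, -0.5, -0.6]
width: 0.0939
t 1.73 at [ 0.3985 -0.324   0.1533] shift [-109.    23.3   78.5] rot [-0.05 -0.21  0.04] f [ 0.3 -0.5 -0.6] w 0.09387981831526296
```

```bash

python3 -m creep '[[-52,10,38,0,0,0,0],[-109,23,78,0,0,0,0],[-109,23,78,0,0,0,0],[-109,23,78,0,0,0,0]]'
python3 - <<'E'
from h import *
o,s=snap('wrist','w1'); p,r=T(o); M=np.eye(4);M[:3,:3]=r;M[:3,3]=p
W=M@np.array(s['mount'])
print(np.round(s['mount'],3).tolist())
print(teal(s,0.012,None,W))
for n in ('handle','handle_center'): print(n,[(np.round(d['point'],3).tolist(),round(d['p'],2)) for d in robot.landmark_of(n,'wrist')[:2]])
delta((.499,-.235,.13),-102.5)
E
```

```text
time: 2.22
tool_pos: [0.4972, -0.2359, 0.1301]
ee_rot: [-1.572, -0.001, -1.791]
wrist_force: [-0.4, 0.5, -0.5]
width: 0.0941
[[1.0, -0.0, -0.0, -0.0], [0.0, -0.276, 0.961, -0.179], [-0.0, -0.961, -0.276, 0.08], [0.0, 0.0, 0.0, 1.0]]
(array([ 242,   81,   34,  180, 3329], dtype=int32), ((505.229736328125, -237.2821044921875), (28.704524993896484, 170.0993194580078), 76.62616729736328), np.float64(166.963100644669), array([ 0.52989903, -0.243439  ,  0.012     ]))
handle [([0.507, -0.236, -0.002], 0.87)]
handle_center [([0.505, -0.238, 0.011], 0.76)]
t 2.38 at [ 0.4965 -0.2375  0.1309] shift [-3.   0.9  1.9] rot [-0.03 -0.3   0.05] f [ 0.1  0.4 -0.5] w 0.09384697476485872
```

View pics/w1.png

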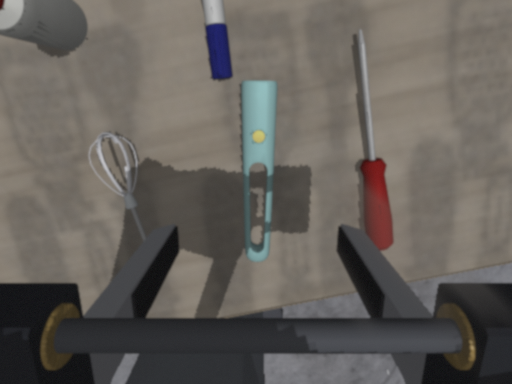

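```bash
python3 -c "
from h import *
delta((.498,-.2355,.004),-102.8)"
python3 -m creep '[[-2,40,1.5,0,0,0,0],[-2,80,1.5,0,0,0,0],[-2,115,1.5,0,0,0,0],[-2,126,1.5,0,0,0,0],[-2,126.5,1.5,0,0,0,0]]'
python3 -c "
from h import *
delta((.498,-.2355,.004),-102.8)"
```

```text
t 2.38 at [ 0.4965 -0.2375  0.1309] shift [ -2.4 126.9   1. ] rot [-0.03  0.    0.05] f [ 0.1  0.4 -0.5] w 0.09384697476485872
time: 3.0
tool_pos: [0.4987, -0.2354, 0.004]
ee_rot: [-1.571, -0.0, -1.794]
wrist_force: [0.2, -0.3, 0.8]
width: 0.0943
t 3.0 at [ 0.4987 -0.2354  0.004 ] shift [ 0.3  0.  -0.6] rot [0.01 0.04 0.01] f [ 0.2 -0.3  0.8] w 0.09426154624610007
```

```bash
python3 -m creep '[[0,0,0,0,0,0,255],[0,0,0,0,0,0,255],[0,0,0,0,0,0,255],[0,0,0,0,0,0,255],[0,0,0,0,0,0,255]]'; python3 -m creep '[[0,0,0,0,0,0,255],[0,-20,0,0,0,0,255],[0,-60,0,0,0,0,255],[0,-110,0,0,0,0,255],[0,-160,0,0,0,0,255]]'
python3 - <<'E'
from h import *
o,s=snap('wrist','w2'); p,r=T(o); M=np.eye(4);M[:3,:3]=r;M[:3,3]=p
W=M@np.array(s['mount']);print(p,r.round(3).tolist(),o['width'])
print(teal(s,p[2]+.01,None,W))
E
```

```text
time: 3.62
tool_pos: [0.4992, -0.2344, 0.0039]
ee_rot: [-1.571, -0.0, -1.792]
wrist_force: [-0.3, -0.1, 0.1]
width: 0.0474
time: 4.25
tool_pos: [0.4989, -0.2343, 0.165]
ee_rot: [-1.571, 0.0, -1.792]
wrist_force: [-0.0, -0.9, -0.3]
width: 0.0008
[ 0.49885734 -0.23433218  0.16504967] [[-0.219, -0.0, 0.976], [-0.976, 0.0, -0.219], [-0.0, -1.0, -0.0]] 0.0007520462021485313
(array([ 245,   85,   31,  140, 2361], dtype=int32), ((546.7430419921875, -246.03465270996094), (14.817418098449707, 72.8812026977539), 77.29381561279297), np.float64(167.27349616865584), array([ 0.55947825, -0.24884518,  0.17504967]))
```

View pics/w2.png

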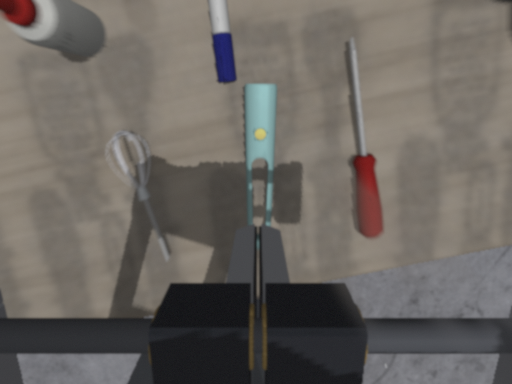

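The picture shows the handle still on the bench, because I lifted before the slow fingers had closed. It is undisturbed at (260,85–225). I'll repeat with more closing time.

```bash
python3 -m creep '[[0,0,0,0,0,0,0],[0,0,0,0,0,0,0],[0,0,0,0,0,0,0],[0,0,0,0,0,0,0],[0,40,0,0,0,0,0]]'; python3 -m creep '[[0,40,0,0,0,0,0],[0,80,0,0,0,0,0],[0,110,0,0,0,0,0],[0,121,0,0,0,0,0],[0,121,0,0,0,0,120]]'
python3 -c "
from h import *
delta((.498,-.2355,.004),-102.8)"
```

```text
time: 4.92
tool_pos: [0.5014, -0.2359, 0.1266]
ee_rot: [-1.563, -0.003, -1.792]
wrist_force: [0.1, -0.0, 0.4]
width: 0.0471
time: 5.55
tool_pos: [0.4991, -0.2344, 0.0027]
ee_rot: [-1.571, 0.0, -1.792]
wrist_force: [0.2, -0.7, 0.1]
width: 0.0836
t 5.55 at [ 0.4991 -0.2344  0.0027] shift [ 1.3 -1.3 -0.9] rot [ 0.03  0.13 -0.01] f [ 0.2 -0.7  0.1] w 0.08355922747618708
```

```bash
for i in 1 2; do python3 -m creep '[[0,-1,0,0,0,0,255],[0,-1,0,0,0,0,255],[0,-1,0,0,0,0,255],[0,-1,0,0,0,0,255],[0,-1,0,0,0,0,255]]' | grep -E 'time|width|force|pos'; done
```

```text
time: 6.18
tool_pos: [0.4991, -0.2345, 0.0039]
wrist_force: [-0.3, 0.1, 0.2]
width: 0.0339
time: 6.8
tool_pos: [0.4991, -0.2345, 0.0048]
wrist_force: [0.1, -0.6, -0.8]
width: 0.0259
```

Width is 25.9 mm, so it is gripped at the 26 mm waist. Lift and look.

```bash
python3 -m creep '[[0,0,0,0,0,0,255],[0,-20,0,0,0,0,255],[0,-60,0,0,0,0,255],[0,-110,0,0,0,0,255],[0,-160,0,0,0,0,255]]'
python3 - <<'E'
from h import *
o,s=snap('wrist','w3'); p,r=T(o); M=np.eye(4);M[:3,:3]=r;M[:3,3]=p
W=M@np.array(s['mount']);print(p,o['width'])
print(teal(s,p[2]+.01,None,W))
for n in ('handle','handle_center'): 
  for d in robot.landmark_of(n,'wrist')[:2]: print(n,np.round(d['point'],3).tolist(),round(d['p'],2),'tool',(r.T@(np.array(d['point'])-p)).round(4))
E
```

```text
time: 7.42
tool_pos: [0.4989, -0.2344, 0.1661]
ee_rot: [-1.571, 0.0, -1.792]
wrist_force: [0.7, -1.3, -0.9]
width: 0.0253
[ 0.49886411 -0.23436115  0.16613551] 0.025326515045278015
(array([ 228,   71,   61,  247, 8952], dtype=int32), ((520.72509765625, -240.07394409179688), (29.38070297241211, 139.5209503173828), 78.02413177490234), np.float64(166.9289788917367), array([ 0.54413769, -0.24437301,  0.17613551]))
handle [0.507, -0.233, 0.159] 0.62 tool [-0.0028  0.0074  0.0079]
handle_center [0.505, -0.235, 0.174] 0.58 tool [-0.001  -0.0082  0.0061]
```

View pics/w3.png

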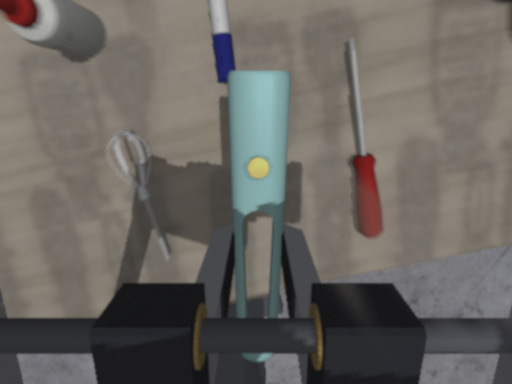

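```bash
python3 -c "
from h import *
delta((.49,.16,.23),-10)"
python3 -m creep '[[-20,-20,0,0,0,0,255],[-60,-50,0,0,-10,0,255],[-110,-64,0,0,-20,0,255],[-165,-64,-20,0,-30,0,255],[-220,-64,-40,0,-40,0,255]]'
python3 -c "
from h import *
delta((.49,.16,.23),-10)"
```

```text
t 7.58 at [ 0.501  -0.2356  0.1691] shift [-383.4  -62.7  -97.1] rot [ -0.23 -92.67   0.49] f [-0.6 -0.4 -1.1] w 0.026002469367264944
time: 8.2
tool_pos: [0.5075, -0.0094, 0.2267]
ee_rot: [-1.573, 0.002, -1.089]
wrist_force: [0.7, -0.9, -1.0]
width: 0.0258
t 8.2 at [ 0.5075 -0.0094  0.2267] shift [-158.2   -3.1   63. ] rot [  0.08 -52.38  -0.17] f [ 0.7 -0.9 -1. ] w 0.0258202103754585
```

```bash

python3 -m creep '[[-30,-3,12,0,-10,0,255],[-65,-3,25,0,-20,0,255],[-100,-3,40,0,-30,0,255],[-135,-3,53,0,-40,0,255],[-158,-3,63,0,-50,0,255]]' >/dev/null
python3 -m creep '[[0,0,0,0,-2.5,0,255],[0,0,0,0,-2.5,0,255]]' 
python3 - <<'E'
from h import *
o,s=snap('wrist','w4'); p,r=T(o); print(p,r.round(3).tolist(),o['width'])
for n in ('handle','handle_center','fixture','nest','lever_hinge','lever_grip'): 
  for d in robot.landmark_of(n,'wrist')[:2]: print(n,np.round(d['point'],3).tolist(),round(d['p'],2))
E
```

```text
time: 9.07
tool_pos: [0.491, 0.1584, 0.2298]
ee_rot: [-1.572, 0.003, -0.177]
wrist_force: [-0.0, -0.4, -0.8]
width: 0.0259
[0.49101807 0.15839736 0.22975244] [[0.984, -0.003, 0.176], [-0.177, -0.001, 0.984], [-0.003, -1.0, -0.002]] 0.025874679818044654
handle [0.492, 0.166, 0.224] 0.56
handle [0.49, 0.166, 0.238] 0.3
handle_center [0.492, 0.165, 0.24] 0.71
fixture [0.539, 0.184, 0.001] 0.77
nest [0.539, 0.185, 0.04] 0.61
lever_hinge [0.659, 0.23, 0.075] 0.91
lever_grip [0.539, 0.183, 0.001] 0.27
```

View pics/w4.png

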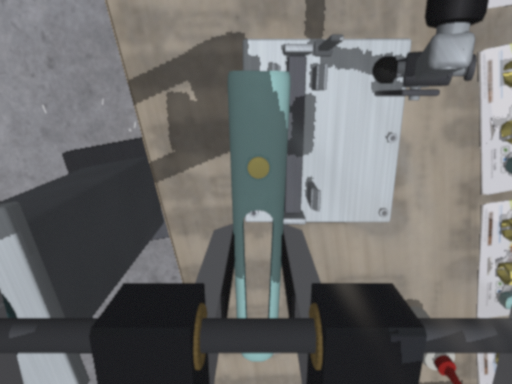

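The picture shows the handle in the jaws at (260,70–355), with plate corners at (247,40), (410,40) and (392,222) and the nest cheeks behind the handle. I'll compute the fixture pose from the corners.

```bash
cat >> h.py <<'E'
def wcam(o,s):
    p,r=T(o); M=np.eye(4);M[:3,:3]=r;M[:3,3]=p; return M@np.array(s['mount'])
E
python3 - <<'E'
from h import *
o=robot.get_obs(); s=robot.snapshot('wrist'); W=wcam(o,s)
im=cv2.imread('pics/w4.png')
cv2.imwrite('pics/c4.png',cv2.resize(im[20:240,230:430],(800,880))[:600]); cv2.imwrite('pics/c4b.png',cv2.resize(im[140:240,230:430],(800,400)))
E
```

```text
(no output)
```

View pics/c4.png

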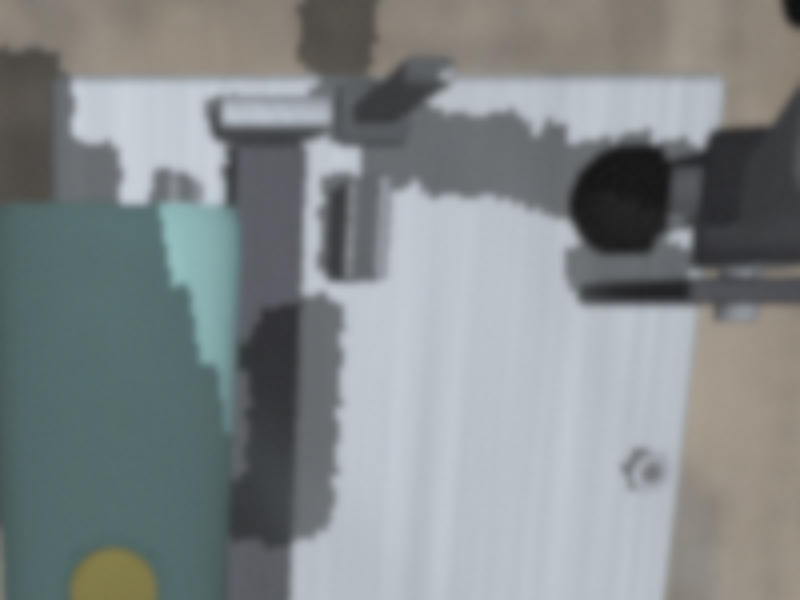

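View pics/c4b.png

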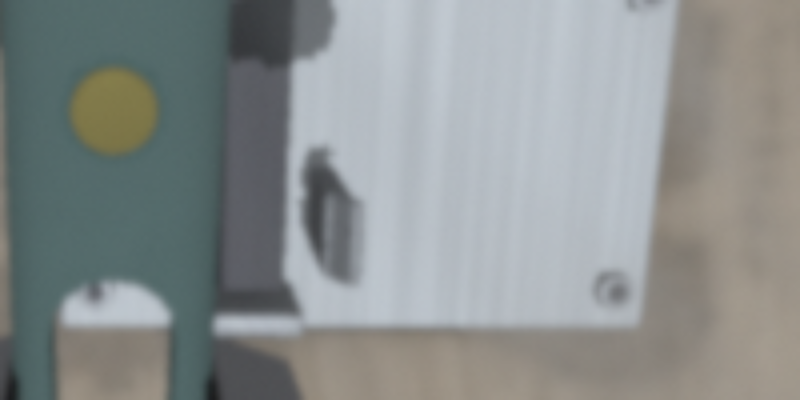

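```bash
python3 - <<'E'
from h import *
o=robot.get_obs(); s=robot.snapshot('wrist'); W=wcam(o,s)
P=ray(s,[(243,38.75),(410.5,39.2),(389.5,221.75)],.010,W)[:,:2]
Q=np.array([(-.06,.11),(.13,.11),(.13,-.11)])
print(P.round(4),np.linalg.norm(np.diff(P,axis=0),axis=1))
from scipy.optimize import least_squares
f=lambda a:(Q@np.array([[np.cos(a[2]),-np.sin(a[2])],[np.sin(a[2]),np.cos(a[2])]]).T+a[:2]-P).ravel()
r=least_squares(f,[.537,.184,-.17]);print(r.x,np.degrees(r.x[2]),r.fun.round(4))
a=r.x;Rz=np.array([[np.cos(a[2]),-np.sin(a[2])],[np.sin(a[2]),np.cos(a[2])]])
E2=ray(s,[(305.7,57.5),(301.2,208.7)],.030,W)[:,:2]
print('rib in fixture',(E2-a[:2])@Rz)
# handle far end corners, plane ~ tip+12mm
p,rr=T(o);H=ray(s,[(230,71),(290,71),(232,200),(287,200)],p[2]+.014,W);print('handle in tool',((H-p)@rr).round(4))
np.save('fix.npy',a)
E
```

```text
[[0.5009 0.3023]
 [0.6856 0.2685]
 [0.6474 0.0531]] [0.18774272 0.2187266 ]
[ 0.53916459  0.18377616 -0.17937743] -10.277569858706546 [-0.0012  0.0004  0.0011  0.0003  0.     -0.0008]
rib in fixture [[ 0.00953108  0.08812562]
 [ 0.01111097 -0.0844235 ]]
handle in tool [[-0.0135 -0.014   0.0927]
 [ 0.0148 -0.014   0.0927]
 [-0.014  -0.014   0.0288]
 [ 0.015  -0.014   0.0288]]
```

```bash
python3 -c "
from h import *
delta((.5372,.1764,.12),-10.3)"
python3 -m creep '[[22,0,5,0,0,0,255],[42,20,9,0,0,0,255],[42,60,9,0,0,0,255],[42,100,9,0,0,0,255],[42,109,9,0,0,0,255]]'
python3 - <<'E'
from h import *
delta((.5372,.1764,.065),-10.3)
o,s=snap('wrist','w5');snap('scene','s5')
c=cv2.imread('pics/s5.png')[190:320,150:310];cv2.imwrite('pics/s5c.png',cv2.resize(c,None,fx=4.5,fy=4.5,interpolation=2))
E
```

```text
t 9.53 at [0.4919 0.158  0.2318] shift [ 41.3 111.8  26.2] rot [0.   0.09 0.01] f [-0.1  0.2 -0.9] w 0.025778938650840272
time: 10.15
tool_pos: [0.5327, 0.1591, 0.1194]
ee_rot: [-1.573, 0.006, -0.178]
wrist_force: [0.5, -0.2, -0.4]
width: 0.0257
t 10.15 at [0.5327 0.1591 0.1194] shift [ 1.7 54.4 17.9] rot [ 0.14  0.11 -0.35] f [ 0.5 -0.2 -0.4] w 0.02566240542892528
```

View pics/w5.png

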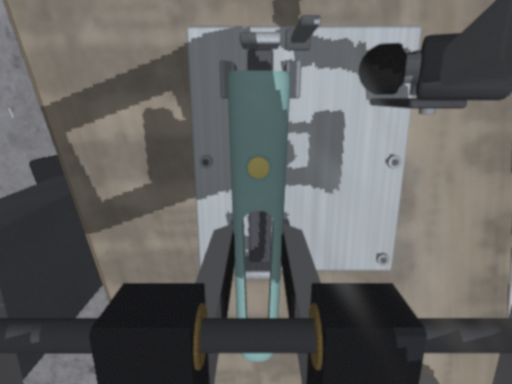

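View pics/s5c.png

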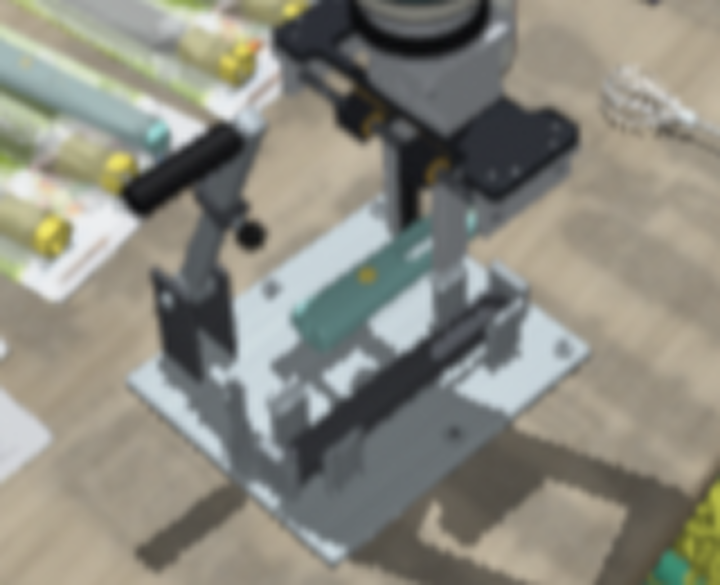

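The scene crop shows the handle above the nest and the lever clear of the gripper body. It still has to go 18 mm along y.

```bash
python3 -m creep '[[1,0,9,0,0,0,255],[1.5,0,18,0,0,0,255],[1.5,30,18,0,0,0,255],[1.5,54,18,0,0,0,255],[1.5,54,18,0,0,0,255]]'
python3 - <<'E'
from h import *
delta((.5372,.1764,.0355),-10.3)
o,s=snap('wrist','w6');W=wcam(o,s);p,r=T(o)
print(teal(s,.07,None,W)[1:])
E
```

```text
time: 10.88
tool_pos: [0.5383, 0.1775, 0.0675]
ee_rot: [-1.572, 0.003, -0.177]
wrist_force: [-0.4, -0.4, -0.2]
width: 0.0257
t 10.88 at [0.5383 0.1775 0.0675] shift [-0.8 32.  -1.2] rot [ 0.07  0.16 -0.18] f [-0.4 -0.4 -0.2] w 0.025680448255988805
(((540.5735473632812, 197.8165283203125), (146.5882568359375, 30.67372703552246), 78.45144653320312), np.float64(-100.37397014614105), array([0.54575607, 0.22096941, 0.07      ]))
```

View pics/w6.png

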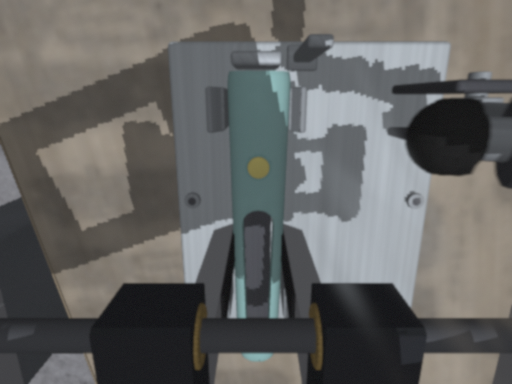

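```bash
python3 -m creep '[[-1,6,-1,0,0,0,255],[-1,14,-1,0,0,0,255],[-1,22,-1,0,0,0,255],[-1,30,-1,0,0,0,255],[-1,31.5,-1,0,0,0,255]]'
python3 - <<'E'
from h import *
delta((.5372,.1764,.0355),-10.3)
o,s=snap('wrist','w7');snap('scene','s7')
c=cv2.imread('pics/s7.png')[190:320,150:310];cv2.imwrite('pics/s7c.png',cv2.resize(c,None,fx=4.5,fy=4.5,interpolation=2))
E
```

```text
time: 11.55
tool_pos: [0.5376, 0.1761, 0.0362]
ee_rot: [-1.572, 0.002, -0.178]
wrist_force: [0.3, 0.1, -0.1]
width: 0.0257
t 11.55 at [0.5376 0.1761 0.0362] shift [-0.5  0.7  0.2] rot [ 0.05  0.12 -0.1 ] f [ 0.3  0.1 -0.1] w 0.025688213059284735
```

View pics/w7.png

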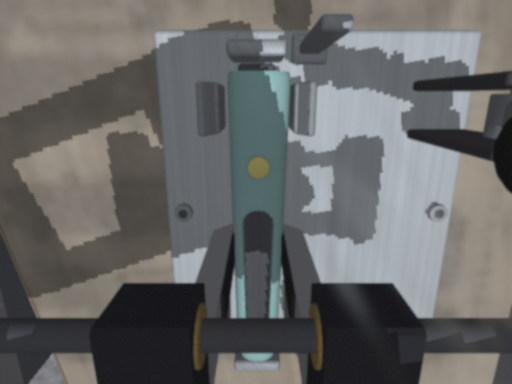

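View pics/s7c.png

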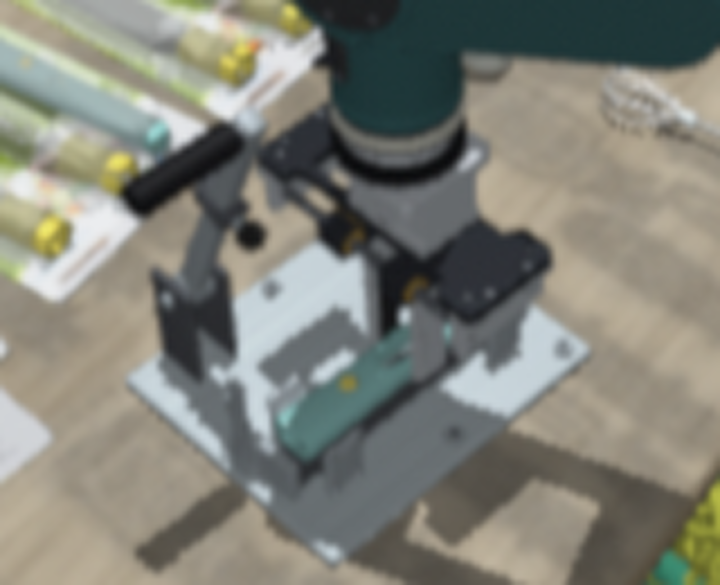

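Handle sits between both cheek pairs and end stops (far stop at v≈47, near stop at v≈365). Lower the last bit and release.

```bash
python3 -m creep '[[-0.5,1,0,0,0,0,255],[-0.5,1.5,0,0,0,0,255]]'; for i in 1 2; do python3 -m creep '[[0,0,0,0,0,0,0],[0,0,0,0,0,0,0],[0,0,0,0,0,0,0],[0,0,0,0,0,0,0],[0,0,0,0,0,0,0]]'; done; python3 -m creep '[[0,-40,0,0,0,0,0],[0,-80,0,0,0,0,0],[0,-120,0,0,0,0,0],[0,-120,0,0,0,0,0]]'
python3 - <<'E'
from h import *
o,s=snap('wrist','w8');W=wcam(o,s);a=np.load('fix.npy')
st,rect,yaw,m=teal(s,.045,None,W);print(rect,yaw)
d=np.array(rect[0])/1000-a[:2];c,sn=np.cos(a[2]),np.sin(a[2]);print('fix',c*d[0]+sn*d[1],-sn*d[0]+c*d[1])
for n in ('handle_center',): 
  for d in robot.landmark_of(n,'wrist')[:2]: print(n,np.round(d['point'],3).tolist(),round(d['p'],2))
snap('scene','s8')
c=cv2.imread('pics/s8.png')[190:320,150:310];cv2.imwrite('pics/s8c.png',cv2.resize(c,None,fx=4.5,fy=4.5,interpolation=2))
E
```

```text
time: 11.9
tool_pos: [0.538, 0.1764, 0.0361]
ee_rot: [-1.571, -0.001, -0.178]
wrist_force: [0.2, 0.7, -0.2]
width: 0.0257
time: 12.52
tool_pos: [0.5378, 0.1764, 0.0358]
ee_rot: [-1.571, -0.0, -0.178]
wrist_force: [-0.4, 0.5, -0.0]
width: 0.0723
time: 13.15
tool_pos: [0.5378, 0.1764, 0.0358]
ee_rot: [-1.571, -0.0, -0.178]
wrist_force: [-0.1, 1.1, 0.2]
width: 0.094
time: 13.65
tool_pos: [0.5402, 0.177, 0.1604]
ee_rot: [-1.567, -0.008, -0.178]
wrist_force: [0.3, 0.1, 0.2]
width: 0.0937
((539.1626586914062, 184.65213012695312), (169.4300079345703, 28.682296752929688), 78.91452026367188) -101.32587378156066
fix -0.00015819025318252985 0.000861571997484625
handle_center [0.54, 0.182, 0.04] 0.77
```

View pics/w8.png

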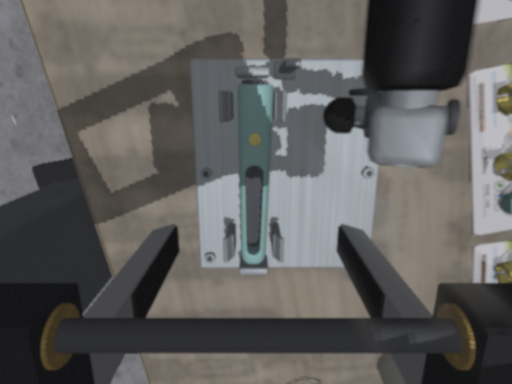

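View pics/s8c.png

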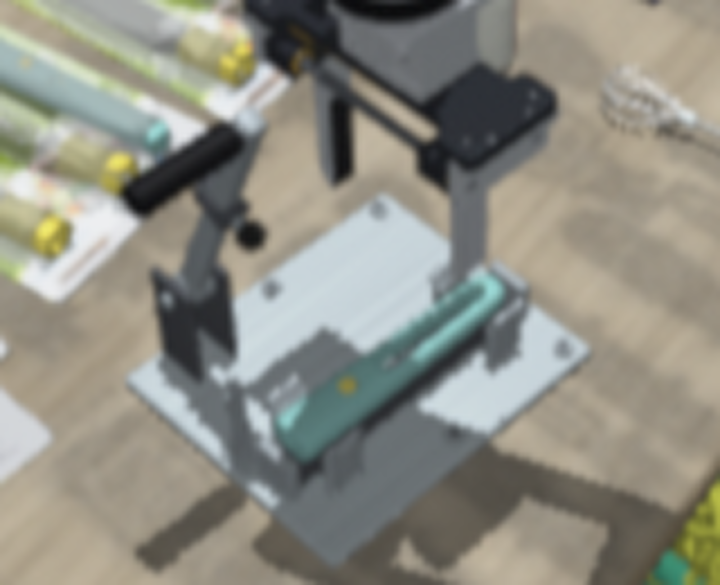

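Handle is seated: measured at fixture (0,+1) mm and free. Now to above the lever grip: first up, then over.

```bash
python3 -c "
from h import *
delta((.595,.287,.33),-10.3)"
python3 -m creep '[[0,-60,0,0,0,0,0],[0,-120,0,0,0,0,0],[0,-170,0,0,0,0,0],[10,-170,30,0,0,0,0],[20,-170,60,0,0,0,0]]'
python3 - <<'E'
from h import *
delta((.595,.287,.33),-10.3)
o,s=snap('wrist','w9');snap('scene','s9')
for c in ('wrist','scene'):
  for n in ('lever_grip','press_lever'):
   for d in robot.landmark_of(n,c)[:2]: print(n,np.round(d['point'],3).tolist(),round(d['p'],2))
   for d in robot.spot_in(n,c)[:2]: print('spot',n,np.round(d['point'],3).tolist(),round(d['p'],2))
E
```

```text
t 13.8 at [0.537  0.1762 0.1542] shift [  37.1 -176.   119.1] rot [ 0.06  0.12 -0.13] f [0.2 0.5 0.1] w 0.09371059364790421
time: 14.42
tool_pos: [0.5684, 0.2322, 0.3246]
ee_rot: [-1.572, 0.001, -0.179]
wrist_force: [-0.0, 0.2, -0.3]
width: 0.0937
t 14.43 at [0.5684 0.2322 0.3246] shift [16.4 -5.5 58.6] rot [ 0.05  0.07 -0.08] f [-0.   0.2 -0.3] w 0.09373683809027401
lever_grip [0.595, 0.287, 0.26] 0.73
spot lever_grip [0.596, 0.267, 0.264] 0.66Traceback (most recent call last):
  File "<stdin>", line 6, in <module>
ValueError: it knows: fixture, glue_bottle, handle, handle_center, lever_grip, lever_hinge, marker, nest, plunger, screwdriver, whisk_head
```

View pics/w9.png

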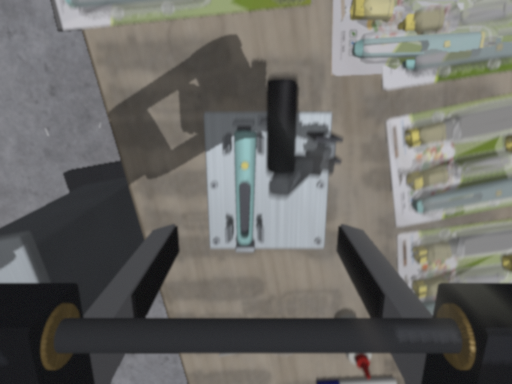

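View pics/s9.png

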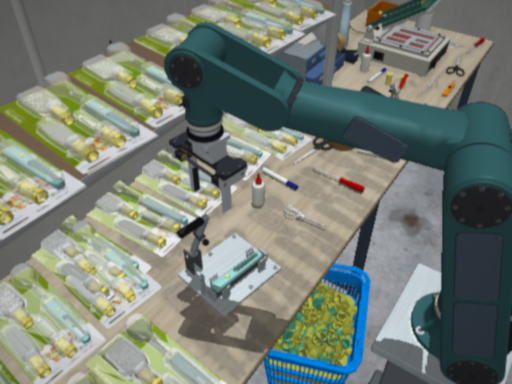

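The wrist view shows the black grip from (283,80) to (282,172). The upper shelf edge looks close (roughly x 0.70, z 0.45), so I'll tilt the gripper back about the grip axis for clearance. I'll measure both.

```bash
cat >> h.py <<'E'
def Rt(yaw,tilt): return Rdown(yaw)@R.from_rotvec([0,0,-np.radians(tilt)]).as_matrix()
def gdelta(G,yaw,tilt,back=0):
    # grasp point G, tilt back deg, standoff back
    o=robot.get_obs(); p,r=T(o); Q=Rt(yaw,tilt); pos=np.array(G)+Q[:,1]*(.019-back)
    sh=r.T@(pos-p)*1000; rv=np.degrees(R.from_matrix(r.T@Q).as_rotvec())
    print('t',round(o['time'],2),'tcp',p.round(4),'grasp',(p-.019*r[:,1]).round(4),'target',pos.round(4),'shift',sh.round(1),'rot',rv.round(2),'f',np.round(o['wrist_force'],1),'w',round(o['width'],4))
E
python3 - <<'E'
from h import *
o=robot.get_obs(); s=robot.snapshot('wrist'); W=wcam(o,s)
g=s['color'].max(axis=2); b=(g<45).astype(np.uint8); b[:60]=0;b[200:]=0;b[:,:255]=0;b[:,310:]=0
ys,xs=np.nonzero(b[80:135]);print(xs.mean(),xs.min(),xs.max())
P=ray(s,[(283,80),(282,172),(xs.mean(),107)],.262,W);print(P.round(4))
a=np.load('fix.npy');c,sn=np.cos(a[2]),np.sin(a[2]);D=P[:,:2]-a[:2];print('fix',np.c_[c*D[:,0]+sn*D[:,1],-sn*D[:,0]+c*D[:,1]].round(4))
for cam in ('scene','top'):
  ss=robot.snapshot(cam); cv2.imwrite('pics/%s10.png'%cam,ss['color'])
gdelta((.5955,.286,.261),-10.3,25,.075)
c=cv2.imread('pics/top10.png')[80:220,60:300];cv2.imwrite('pics/t10c.png',cv2.resize(c,None,fx=3.3,fy=3.3))
E
```

```text
281.0656 268 297
[[0.6005 0.3195 0.262 ]
 [0.5896 0.2552 0.262 ]
 [0.5963 0.3018 0.262 ]]
fix [[0.0361 0.1445]
 [0.0369 0.0793]
 [0.0352 0.1264]]
t 14.78 tcp [0.5677 0.2311 0.3253] grasp [0.5677 0.2311 0.3443] target [0.5722 0.2902 0.3118] shift [-6.  13.5 59. ] rot [  0.03   0.09 -25.06] f [-0.1  0.   0.3] w 0.0941
```

View pics/t10c.png

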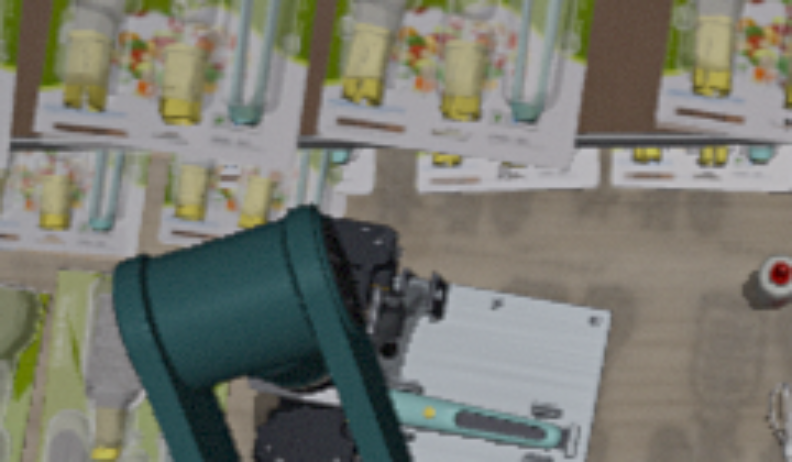

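```bash
python3 -m creep '[[0,-5,20,0,0,0,0],[-2,0,40,0,0,-8,0],[-4,5,59,0,0,-16,0],[-6,13,59,0,0,-25,0],[-6,13.5,59,0,0,-25,0]]'
python3 - <<'E'
from h import *
gdelta((.5955,.286,.261),-10.3,25,.075)
o,s=snap('wrist','w11');snap('scene','s11')
for d in robot.landmark_of('lever_grip','wrist')[:2]: print(np.round(d['point'],3).tolist(),round(d['p'],2))
gdelta((.5955,.286,.261),-10.3,25,.0)
c=cv2.imread('pics/s11.png')[60:320,120:320];cv2.imwrite('pics/s11c.png',cv2.resize(c,None,fx=2.3,fy=2.3))
E
```

```text
time: 15.4
tool_pos: [0.5683, 0.2904, 0.3081]
ee_rot: [-1.576, -0.429, -0.173]
wrist_force: [0.1, 0.3, -0.1]
width: 0.0939
t 15.4 tcp [0.5683 0.2904 0.3081] grasp [0.5605 0.2919 0.3254] target [0.5722 0.2902 0.3118] shift [ 5.1 -1.7  0.5] rot [ 0.14  0.37 -0.4 ] f [ 0.1  0.3 -0.1] w 0.0939
[0.594, 0.287, 0.255] 0.76
t 15.55 tcp [0.5739 0.2906 0.3149] grasp [0.566  0.292  0.3321] target [0.6034 0.2846 0.2438] shift [-2.9 77.1 -0.9] rot [-0.13 -0.02  0.1 ] f [-0.2 -0.3  0.8] w 0.0941
```

View pics/w11.png

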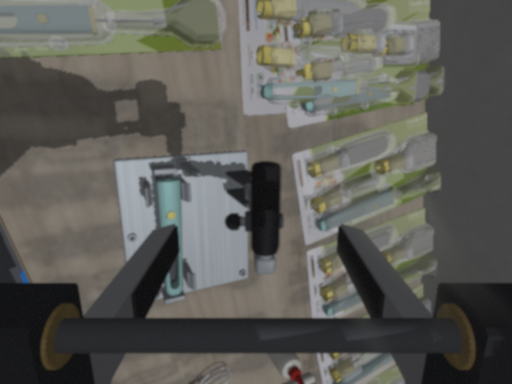

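View pics/s11c.png

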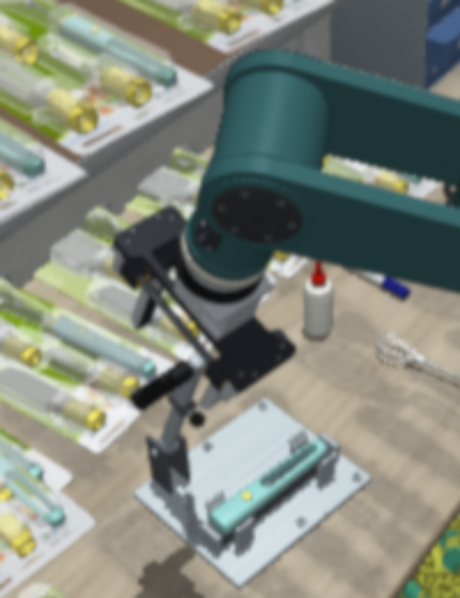

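Grip (250–280,162–255) lies centred between the fingers. Advance 75 mm along the tool axis and grip.

```bash
python3 -m creep '[[-1,20,-1,0,0,0,0],[-1,45,-1,0,0,0,0],[-1,65,-1,0,0,0,0],[-1,76,-1,0,0,0,0],[-1,76,-1,0,0,0,0]]'
python3 - <<'E'
from h import *
gdelta((.5955,.286,.261),-10.3,25,0)
o,s=snap('wrist','w12');snap('scene','s12')
c=cv2.imread('pics/s12.png')[60:320,120:320];cv2.imwrite('pics/s12c.png',cv2.resize(c,None,fx=2.3,fy=2.3))
E
```

```text
time: 16.18
tool_pos: [0.6037, 0.2841, 0.2422]
ee_rot: [-1.572, -0.435, -0.178]
wrist_force: [0.3, 0.3, -0.5]
width: 0.0939
t 16.18 tcp [0.6037 0.2841 0.2422] grasp [0.5958 0.2855 0.2594] target [0.6034 0.2846 0.2438] shift [ 0.4 -1.6  0.5] rot [ 0.02  0.08 -0.07] f [ 0.3  0.3 -0.5] w 0.0939
```

View pics/w12.png

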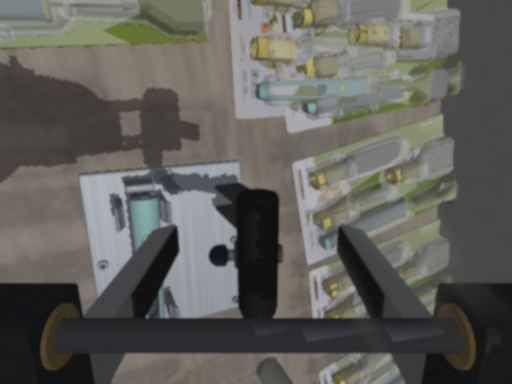

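View pics/s12c.png

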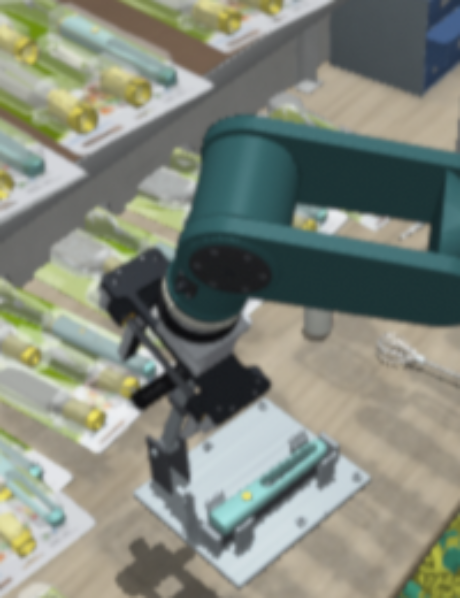

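```bash
for i in 1 2 3; do python3 -m creep '[[0,0,0,0,0,0,255],[0,0,0,0,0,0,255],[0,0,0,0,0,0,255],[0,0,0,0,0,0,255]]'|grep -E 'time|force|width|pos'; done
```

```text
time: 16.77
tool_pos: [0.603, 0.2846, 0.2431]
wrist_force: [0.3, -0.6, 0.8]
width: 0.0571
time: 17.27
tool_pos: [0.6032, 0.2845, 0.243]
wrist_force: [0.8, 0.6, 0.3]
width: 0.0216
time: 17.77
tool_pos: [0.6032, 0.2845, 0.243]
wrist_force: [0.9, -0.8, -0.3]
width: 0.0217
```

```bash
python3 - <<'E'
import numpy as np
t=np.radians(24.9);ph0=69
for ph in [69,64,58,52,46,40,34,28,22,16,10,5,2,0]:
    a=np.radians(ph);b=np.radians(ph0)
    dx=-200*np.cos(a)+200*np.cos(b);dz=200*np.sin(a)-200*np.sin(b)
    x=np.cos(t)*dx+np.sin(t)*dz;y=np.sin(t)*dx-np.cos(t)*dz
    print(ph,round(dx,1),round(dz,1),'tool',round(x,1),round(y,1))
E
```

```text
69 0.0 0.0 tool 0.0 0.0
64 -16.0 -7.0 tool -17.4 -0.4
58 -34.3 -17.1 tool -38.3 1.1
52 -51.5 -29.1 tool -58.9 4.7
46 -67.3 -42.8 tool -79.0 10.5
40 -81.5 -58.2 tool -98.4 18.4
34 -94.1 -74.9 tool -116.9 28.3
28 -104.9 -92.8 tool -134.2 40.0
22 -113.8 -111.8 tool -150.3 53.5
16 -120.6 -131.6 tool -164.8 68.6
10 -125.3 -152.0 tool -177.6 85.1
5 -127.6 -169.3 tool -187.0 99.8
2 -128.2 -179.7 tool -192.0 109.0
0 -128.3 -186.7 tool -195.0 115.3
```

```bash
python3 -m creep '[[-8,0,0,0,0,0,255],[-17.4,-0.4,0,0,0,0,255],[-28,0.2,0,0,0,0,255],[-38.3,1.1,0,0,0,0,255],[-38.3,1.1,0,0,0,0,255]]'
python3 - <<'E'
from h import *
gdelta((.5955,.286,.261),-10.3,24.9,0)
o,s=snap('wrist','w13')
E
```

```text
time: 18.4
tool_pos: [0.5682, 0.2909, 0.2271]
ee_rot: [-1.57, -0.437, -0.177]
wrist_force: [-0.7, -0.8, 5.3]
width: 0.0213
t 18.4 tcp [0.5682 0.2909 0.2271] grasp [0.5602 0.2923 0.2443] target [0.6034 0.2846 0.2438] shift [39.5  0.   0. ] rot [-0.09  0.13  0.15] f [-0.7 -0.8  5.3] w 0.0213
```

View pics/w13.png

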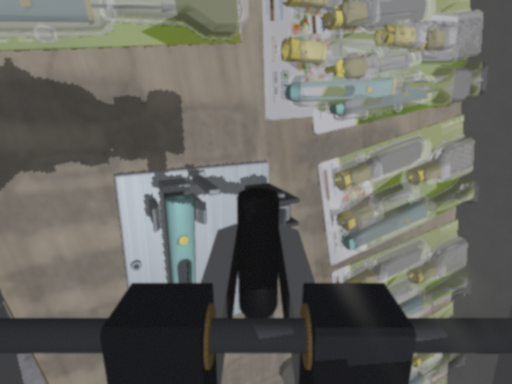

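The grip is held and the lever is following with low force. Continue the arc.

```bash
python3 -m creep '[[-20.6,3.6,0,0,0,0,255],[-40.7,9.4,0,0,0,0,255],[-60.1,17.3,0,0,0,0,255],[-78.6,27.2,0,0,0,0,255],[-95.9,38.9,0,0,0,0,255]]'
python3 -m creep '[[-8,6.7,0,0,0,0,255],[-16.1,13.5,0,0,0,0,255],[-23.5,21,0,0,0,0,255],[-30.6,28.6,0,0,0,0,255]]'
python3 - <<'E'
from h import *
gdelta((.5955,.286,.261),-10.3,24.9,0)
snap('wrist','w14');snap('scene','s14')
c=cv2.imread('pics/s14.png')[120:340,120:320];cv2.imwrite('pics/s14c.png',cv2.resize(c,None,fx=2.7,fy=2.7))
E
```

```text
time: 19.08
tool_pos: [0.4999, 0.3041, 0.1513]
ee_rot: [-1.568, -0.439, -0.178]
wrist_force: [3.7, 0.3, 4.9]
width: 0.0211
time: 19.58
tool_pos: [0.4854, 0.3066, 0.1115]
ee_rot: [-1.568, -0.438, -0.178]
wrist_force: [3.1, 4.1, 4.7]
width: 0.0212
t 19.57 tcp [0.4854 0.3066 0.1115] grasp [0.4774 0.308  0.1287] target [0.6034 0.2846 0.2438] shift [164.8 -68.8  -0.6] rot [-0.18  0.09  0.21] f [3.1 4.1 4.7] w 0.0212
```

View pics/s14c.png

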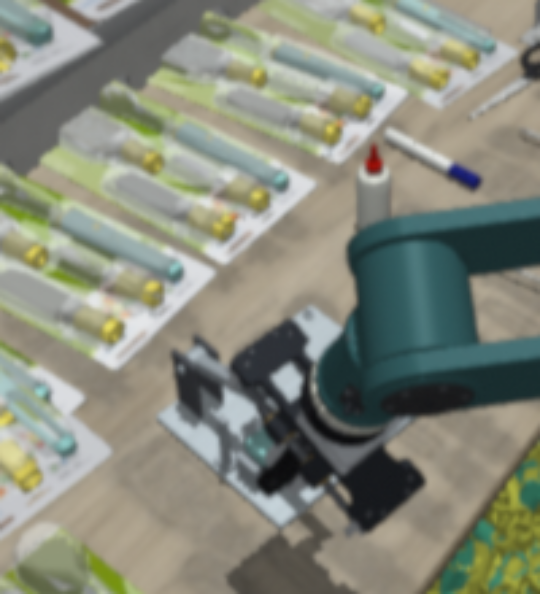

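View pics/w14.png

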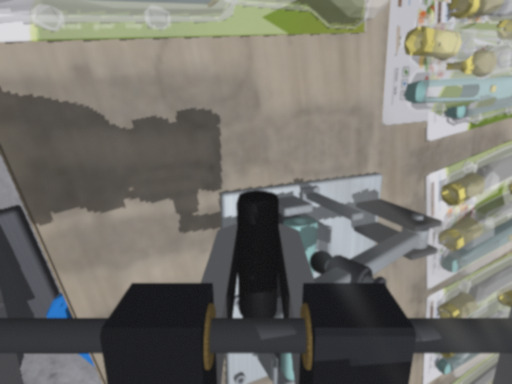

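```bash
python3 -m creep '[[-6.5,8,0,0,0,0,255],[-12.8,16.5,0,0,0,0,255],[-18,24,0,0,0,0,255],[-22.2,31.2,0,0,0,0,255],[-22.2,31.2,0,0,0,0,255]]'
python3 - <<'E'
from h import *
gdelta((.5955,.286,.261),-10.3,24.9,0)
snap('wrist','w15')
c=cv2.imread('pics/w15.png')[170:370,200:460];cv2.imwrite('pics/w15c.png',cv2.resize(c,None,fx=3,fy=3))
E
```

```text
time: 20.3
tool_pos: [0.4785, 0.3076, 0.0737]
ee_rot: [-1.569, -0.438, -0.178]
wrist_force: [2.4, 3.2, 6.5]
width: 0.0211
t 20.3 tcp [0.4785 0.3076 0.0737] grasp [0.4706 0.309  0.0909] target [0.6034 0.2846 0.2438] shift [ 187.1 -100.1   -0.5] rot [-0.14  0.11  0.2 ] f [2.4 3.2 6.5] w 0.0211
```

View pics/w15c.png

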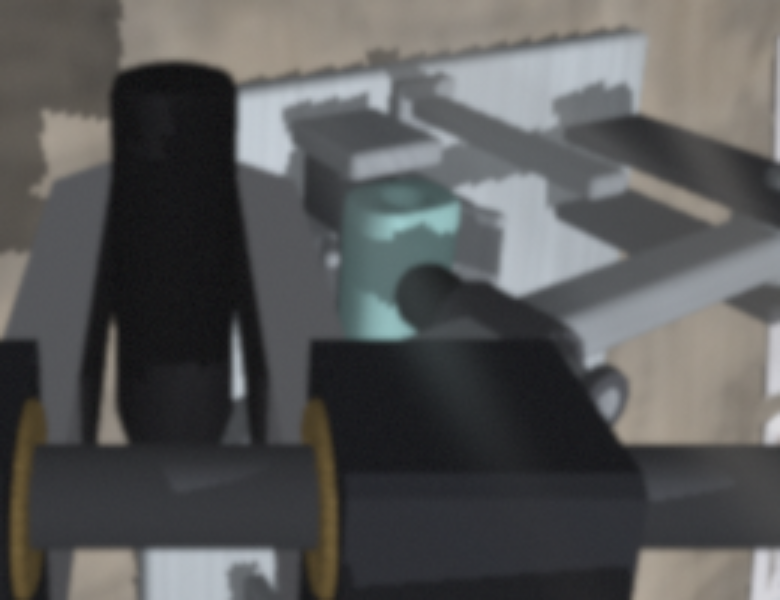

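```bash
python3 -m creep '[[-2.5,4.6,0,0,0,0,255],[-5,9.2,0,0,0,0,255],[-6.5,12.4,0,0,0,0,255],[-7.8,15.2,0,0,0,0,255],[-7.8,15.2,0,0,0,0,255]]'
python3 - <<'E'
from h import *
gdelta((.5955,.286,.261),-10.3,24.9,0)
snap('wrist','w16');snap('scene','s16');snap('top','t16')
c=cv2.imread('pics/w16.png')[170:370,200:460];cv2.imwrite('pics/w16c.png',cv2.resize(c,None,fx=3,fy=3,interpolation=2))
c=cv2.imread('pics/s16.png')[220:340,160:310];cv2.imwrite('pics/s16c.png',cv2.resize(c,None,fx=5,fy=5,interpolation=2))
E
```

```text
time: 20.98
tool_pos: [0.4782, 0.3077, 0.0577]
ee_rot: [-1.569, -0.439, -0.178]
wrist_force: [2.2, 2.4, 9.3]
width: 0.0211
t 20.98 tcp [0.4782 0.3077 0.0577] grasp [0.4702 0.3091 0.0749] target [0.6034 0.2846 0.2438] shift [ 194.3 -114.4   -0.4] rot [-0.15  0.09  0.25] f [2.2 2.4 9.3] w 0.0211
```

View pics/w16c.png

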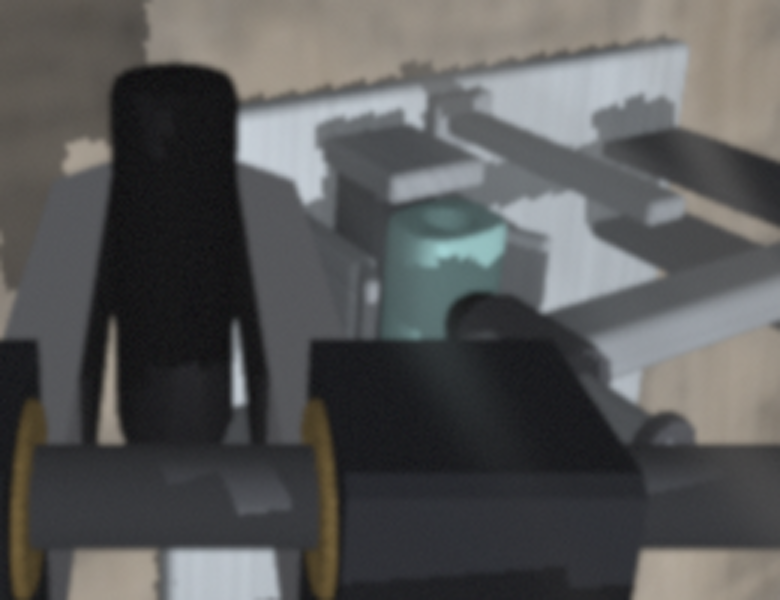

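View pics/s16c.png

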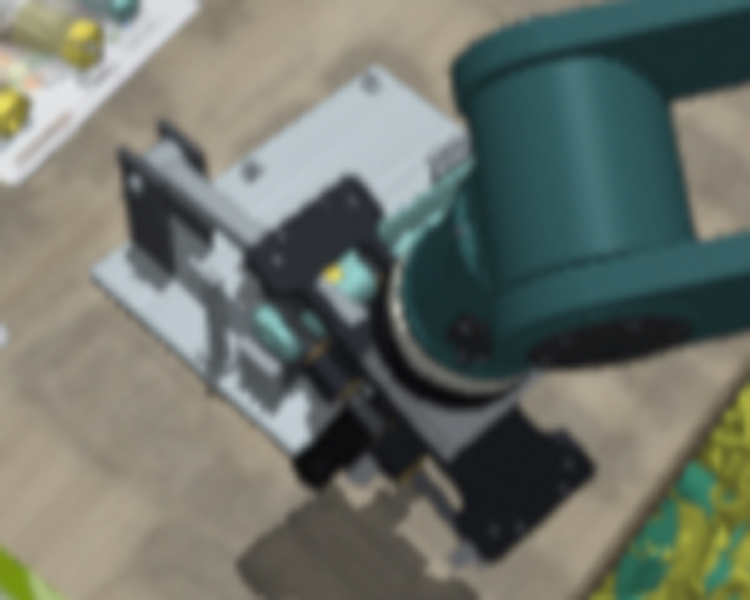

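```bash
python3 - <<'E'
import cv2
c=cv2.imread('pics/w16.png')[190:310,340:500];cv2.imwrite('pics/w16d.png',cv2.resize(c,None,fx=5,fy=5,interpolation=2))
E
```

```text
(no output)
```

View pics/w16d.png

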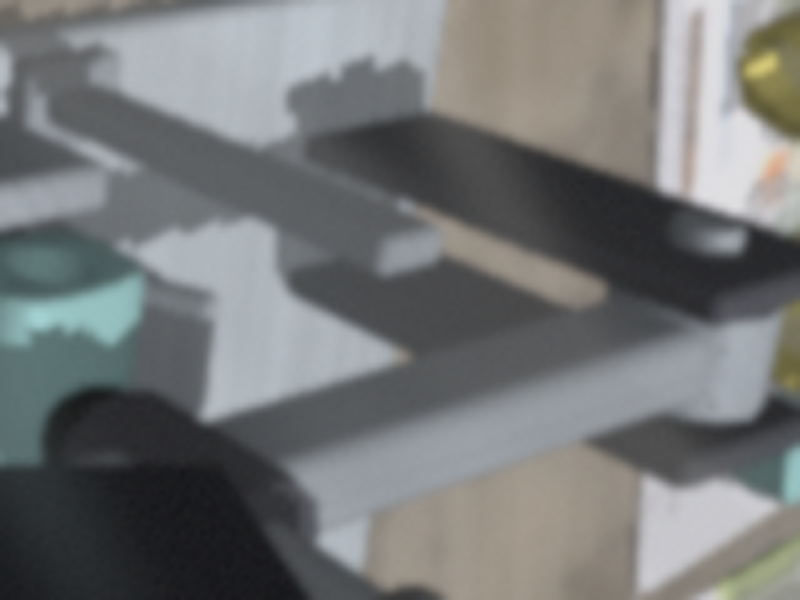

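```bash
python3 - <<'E'
from h import *
o=robot.get_obs(); s=robot.snapshot('wrist'); W=wcam(o,s)
a=np.load('fix.npy');c,sn=np.cos(a[2]),np.sin(a[2])
F=np.eye(4);F[:2,:2]=[[c,-sn],[sn,c]];F[:2,3]=a[:2]
V=np.linalg.inv(F)@W  # camera in fixture
def pl(uv,y):
    uv=np.atleast_2d(uv).astype(float)
    d=np.c_[(uv[:,0]-s['cx'])/s['fx'],(uv[:,1]-s['cy'])/s['fy'],np.ones(len(uv))]@V[:3,:3].T
    C=V[:3,3];return (C+d*((y-C[1])/d[:,1])[:,None])[:,[0,2]]
for nm,e,sg in (('top+y',[(400,282),(478,259)],1),('top-y',[(404,296),(468,276)],-1),('bot+y',[(382,274),(460,250)],1)):
    for w in (.010,.014,.018):
        P=pl(e,.065+sg*w/2);print(nm,w,(P*1000).round(1).tolist(),'slope deg',np.degrees(np.arctan2(P[1,1]-P[0,1],P[1,0]-P[0,0])).round(2))
# post top corners
for y in (.08,.085,.09,.095,.1):print('post',y,(pl([(416,245),(428,237)],y)*1000).round(1).tolist())
print('plate corner chk',(V[:3,3]*1000).round(0))
E
```

```text
top+y 0.01 [[14.5, 80.6], [96.8, 82.3]] slope deg 1.14
top+y 0.014 [[11.6, 82.9], [92.6, 84.5]] slope deg 1.14
top+y 0.018 [[8.8, 85.2], [88.4, 86.8]] slope deg 1.14
top-y 0.01 [[16.8, 83.4], [82.9, 85.2]] slope deg 1.51
top-y 0.014 [[19.5, 81.3], [86.6, 83.1]] slope deg 1.51
top-y 0.018 [[22.2, 79.3], [90.3, 81.1]] slope deg 1.51
bot+y 0.01 [[11.3, 67.4], [99.2, 65.9]] slope deg -0.96
bot+y 0.014 [[8.5, 69.9], [95.0, 68.5]] slope deg -0.96
bot+y 0.018 [[5.7, 72.4], [90.7, 71.0]] slope deg -0.96
post 0.08 [[55.0, 58.1], [77.2, 51.4]]
post 0.085 [[45.5, 65.3], [66.6, 58.9]]
post 0.09 [[35.9, 72.6], [56.0, 66.5]]
post 0.095 [[26.3, 79.8], [45.4, 74.0]]
post 0.1 [[16.7, 87.1], [34.9, 81.6]]
plate corner chk [-159.  192.  220.]
```

Bar-edge slopes give +1.1°, +1.5° and −1.0°, so the lever is level within about 1°. The top edge is at about 83 mm, which matches the post height. I'll settle, do a final check and hand in.

```bash
python3 -m creep '[[0,0,0,0,0,0,255],[0,0,0,0,0,0,255],[0,0,0,0,0,0,255]]'
python3 - <<'E'
from h import *
gdelta((.5955,.286,.261),-10.3,24.9,0)
snap('top','t17')
for n in ('screwdriver','whisk_head','marker','glue_bottle','handle_center','plunger','lever_grip'):
  print(n,[(np.round(d['point'],3).tolist(),round(d['p'],2)) for d in robot.landmark_of(n,'top')[:1]])
E
```

```text
time: 21.55
tool_pos: [0.4782, 0.3077, 0.0578]
ee_rot: [-1.569, -0.439, -0.178]
wrist_force: [1.2, 2.8, 9.0]
width: 0.0214
t 21.55 tcp [0.4782 0.3077 0.0578] grasp [0.4702 0.3091 0.075 ] target [0.6034 0.2846 0.2438] shift [ 194.3 -114.2   -0.4] rot [-0.15  0.08  0.25] f [1.2 2.8 9. ] w 0.0214
screwdriver [([0.506, -0.346, -0.0], 0.68)]
whisk_head [([0.657, 0.229, 0.074], 0.42)]
marker [([0.669, -0.234, 0.0], 0.64)]
glue_bottle [([0.67, -0.109, 0.002], 0.51)]
handle_center [([0.536, 0.185, 0.043], 0.87)]
plunger [([0.55, 0.249, 0.089], 0.58)]
lever_grip [([0.468, 0.304, 0.079], 0.62)]
```

View pics/t17.png

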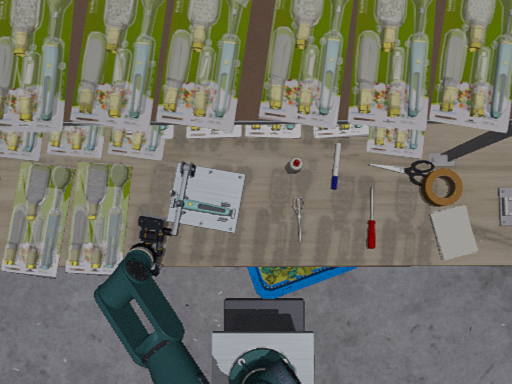

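The top view shows the handle in the nest at (207,208), the lever level along (180,200), and the whisk (299,218), screwdriver (372,217), marker and bottle unmoved. Handing in.

```bash
python3 -c "
from bench import robot
print(robot.close_job())"
```

```text
the job is handed in; nothing more can be done
None
```

The teal handle is in the fixture's nest and I let go of it with the lever still up. I then pulled the lever level by its black grip and handed the job in at about 21.6 s, still holding it.

- **Handle:** it measured within about 1 mm of the nest's centre before I pulled the lever down. In the last top picture the network placed it at (0.536, 0.185, 0.043), about 3 mm from the nest.
- **Lever:** the gripped point was 75.0 mm above the bench. The lever bar's top edge was at about 83 mm, the stated height of the gauge post. I could not measure the post's own top reliably in the picture.
- **Level angle:** the slopes of three bar edges disagreed slightly, at +1.1°, +1.5° and −1.0°. I take the lever to be level within about 1°.
- **Clamp:** wrist force at the end was about 9 N upward. It rose from 6.5 to 9 N over the last few degrees, which fits the rubber foot pressing on the handle.
- **Other tools:** the whisk head, screwdriver, marker and glue bottle look unmoved in the last top picture. The network's whisk report there landed on the lever hinge with low confidence, so I relied on the picture for that one.
- **Failed first grasp:** I lifted before the slow fingers had closed. The handle was not disturbed, and the second try held.

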